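Index the tile turntable one hole

TASK

With the fingertips inside the black cup, press the orange plunger button down to free the turntable, push the cup round to swing the table exactly one hole towards the green marker (away from the red one), and let the button spring back up so that the table locks with the cup beside the green marker. Grip and lift nothing: do not take hold of the cup from outside, keep off the white tile and leave it lying in its nest on the table, leave all the tools where they are, and finish clear of everything.

Things in the scene. Friction and masses are not known exactly. Their poses are not given: they have to be found in the camera images.
- turntable_base: Fixed round grey base plate of the indexing turntable, diameter 370 mm, 6 mm thick, lying on the shelf. Origin: centre of its underside, on the turning axis (z, vertical). The cup stands in its -x direction (roughly towards the robot) at the start. It bears a steel index ring (diameter 230 mm, below the table) with 8 holes, one every 45 degrees, and a white dot outside each hole.
- turntable (a joint): Angle of the turning table about the base's vertical axis, rad: 0 at the start, positive counter-clockwise seen from above. The next holes are at +0.785 (the cup then lies at x = -81, y = -81 mm in the base's frame) and -0.785 (cup at x = -81, y = +81 mm). End stops at +-0.95. Each hole leaves about +-0.02 rad play. Turns freely (about 1 N at the cup) while the button is pressed; locked while the button is up in a hole. It does not turn on by itself.
- plunger (a joint): Travel of the orange button, m: 0 up, 0.012 fully down. Spring: 3 N at the start, 6.6 N fully down. Pressed 8 mm or more it frees the table; let go at a hole it springs up to 0 and locks. Let go between holes it stays 6 to 8 mm down, riding under the ring, and the table still turns; pushed on slowly to a hole it springs up there and locks.
- cup_rim (a point): Centre of the top rim of the black thumb cup, an upright tube carried by the turntable 115 mm from the turning axis: outside diameter 68 mm (76 mm with its sleeve), inside 60 mm, rim 67 mm above the shelf. It turns with the table; pushing against the inside of its wall turns the table.
- cup_sleeve: Black plastic sleeve around the outside of the cup, outside diameter 76 mm, from 38 to 62 mm above the shelf, fixed to the turntable: the part that must not be gripped. Origin: centre of its underside, on the cup's axis.
- button_top (a point): Centre of the flat top of the orange plunger button (diameter 57 mm) that fills the cup: 63 mm above the shelf when up (4 mm below the rim), 51 mm when fully down (16 mm below the rim). z up.
- green_marker: Green magnetic puck, diameter 22 mm, 8 mm high, fixed on the base plate 172 mm from the turning axis, outside one of the two holes next to the starting one (45 degrees to either side): the side to turn to. Origin: centre of its underside.
- red_marker: Red magnetic puck of the same size, at the same radius, outside the neighbouring hole on the other side: the wrong side.
- tile: White ceramic sample tile 90 x 90 x 8 mm, lying loose in the nest at the middle of the turntable, its underside 46 mm above the shelf; it rides round with the table. Origin: centre of its underside.
- tile_nest (a point): Centre of the nest floor on the turntable's top, on the turning axis, 46 mm above the shelf; the nest's corner stops are 6 mm high and leave the tile 1.5 mm play.
- mallet: Loose black rubber mallet, its head (diameter 70, length 85 mm along y) on the shelf and its hickory handle leaning up on the back rail. Origin: on the shelf under the head. A bystander.
- trowel: Loose yellow plastic margin trowel, 245 mm long along its x, lying flat, blade (110 x 50 mm) to its +x; up to 25 mm high. Origin: on the shelf between blade and handle. A bystander.
- tape_measure: Loose orange tape measure 70 x 35 x 66 mm, standing upright. Origin: centre of its underside. A bystander.
- hole_saw: Loose dark steel hole saw, diameter 52 mm, 92 mm high with its shank up. Origin: centre of its underside. A bystander.

How it is judged:
On the way, in this order (a step that is already met when the one before it is completed fails the run):
1. the button is pressed in, freeing the table, while it still stands in its first hole (value of joint plunger above 0.0075 m and contact force between the fingers and plunger above 1 N and value of joint turntable between -0.06 and 0.06 rad), for 0.05 s.
2. the table stands at the next hole on the green side and the button has sprung up (((y of green_marker in the frame of turntable_base below 0 m and value of joint turntable between 0.725398 and 0.845398 rad) or (y of green_marker in the frame of turntable_base above 0 m and value of joint turntable between -0.845398 and -0.725398 rad)) and value of joint plunger below 0.003 m), for 0.2 s.
At the end, for the whole second after the job is handed in: The table rests within 0.06 rad of the hole beside the green marker (one hole, 0.785 rad, from the start), the button is up (less than 3 mm pressed), so the table is locked there, and the tile lies flat in its nest within 6 mm of its centre (all of step 2 and velocity of joint turntable between -0.05 and 0.05 rad/s and horizontal distance between tile and tile_nest below 0.006 m and z of tile in the frame of tile_nest below 0.004 m and angle between tile's own z axis and vertical below 0.06 rad); the robot touches nothing.
It fails at once if the tile is lifted or tipped out of its nest (z of tile in the frame of tile_nest above 0.008 m or angle between tile's own z axis and vertical above 0.15 rad).
It fails at once if the cup is gripped or pushed from outside, by its sleeve (contact force between the fingers and cup_sleeve above 6 N).
It fails at once if the tile is gripped or pushed by the fingers (contact force between the fingers and tile above 5 N).
It fails at once if a tool is moved or lifted from its place (by more than 20 mm) (distance of any of mallet, trowel, tape_measure, hole_saw from where it was at the start of the episode above 0.02 m).
It also fails if it takes over 38 s, if anything falls off the work surface, if the arm or the gripper's body presses on something with over 40 N, if the wrist force passes 120 N, or if a joint passes its speed limit or range.

ROBOT

A 6-joint arm with a two-finger parallel gripper is mounted at the origin on the work surface. World frame = base frame: x ahead of the robot, y to its left, z up, the work surface at z = 0. Lengths are in m, angles in rad, forces in N, time in s.
With the tool pointing down it reaches from about 0.275 to 0.825 m from the base axis. Payload 4.9 kg.
Tool frame: the origin (TCP) lies midway between the tips of the shut fingers; the grasp point (between the pads) lies 19 mm behind it (bot.grip_depth is the distance from the TCP to the grasp point, in m); y points along the fingers, x is the direction in which the jaws open and shut, and the axes are right-handed (so a half turn about y gives the same grasp; the last joint's range is limited). The gripper opens to 85 mm and grips with 20 to 120 N. Pads are 22 mm wide; open, the fingers measure 114 mm over their backs; the gripper's body (76 mm by 85 mm) begins 54 mm behind the grasp point. The pads swing forward as they close: fully open they stand 13 mm farther back than shut.
Start: joints at [1.163, 0.326, -0.193, 1.052, 0, 1.437], TCP at [0.149, 0.53, 0.231] pointing down, gripper open.
Joint ranges: [-2.65, 2.65], [-0.97, 1.79], [-1.3, 1.35], [-1.93, 2.1], [-1.47, 1.37], [-3.14, 3.14]. Speed limits (rad/s): [2.57, 2.57, 3.14, 3.14, 3.14, 3.14].

INTERFACE

Orientations are given as a unit quaternion [w, x, y, z].
In Python, from cell import bot gives the robot as it stands. Calls block until the motion is done:
- bot.move_pose(position, orientation): joint-space move of the TCP to a pose.
- bot.move_linear(position, speed=0.15, rotation=None, until_force=None): straight line of the TCP; rotation=None keeps the orientation; speed is the mean speed in m/s. With until_force (N) it stops when the force on the tool has changed by that much, and returns True; else False.
- bot.goto_joints(angles): joint-space move.
- bot.set_gripper(opening, grasp_force=None): opening from 0.0 (shut) to 1.0 (fully open); grasp_force is the grip in N (None keeps the last); returns when the fingers have stopped.
- bot.wait(seconds).
- bot.solve_ik(position, orientation): joint angles nearest the present ones, or None.
- bot.camera(name): name is "scene" or "side" or "wrist"; returns the picture (420x560x3 uint8, red, green, blue); there is no depth.
- bot.calibration(name): a dict with "mtx" (3x3 intrinsics, pixels), "k1" (the pictures are not rectified: a ray, as slopes to the right and down, at radius r is drawn at 1 + k1 r^2 times it, then the intrinsics apply), "extrinsics" (4x4, takes a point from world to camera coordinates); the wrist camera has in their place "hand_eye" (4x4, takes a point from camera to tool coordinates, whose origin is the TCP and whose axes are the tool frame's). Camera axes: x right, y down, z forward; pixel columns grow to the right and rows downward; lengths in m; the calibration is good to about 2 mm. A picture is of the moment at which its call begins: read the wrist's pose just before it. calibration takes no time and is no camera call.
A pose or a line that the arm cannot do raises bot.PlanningError and nothing moves.
- bot.close_job(): hands the job in, once; it reports no verdict.
Trained networks look in the newest picture that a camera, given by its name, has taken for a name from the list of things; names that differ only in an ending like _2 or _b are one class to them, and where a whole thing is asked for, a point or a joint stands for the part that bears it (a point fixed in the world has none). Each returns a list of dicts, best first, with "confidence" (0 to 1); they miss things now and then, are a little off and sometimes report something else, mostly with a low value. They report only what shows in the picture. A call takes as long as a camera call.
- bot.search_frame(camera, thing): "bbox" ([left, top, width, height] in pixels, round what is visible of it).
Readings, each from a call of its own:
- bot.read_clock(): time.
- bot.read_joint_positions(): joint angles.
- bot.read_joint_vel(): joint speeds.
- bot.read_joint_efforts(): joint torques, N m.
- bot.read_position(): TCP position.
- bot.read_tool_rot(): TCP orientation.
- bot.read_ft_force(): force on the tool from outside, world axes, zero at the start.
- bot.read_moment(): the same for the moment, N m.
- bot.read_gripper_width(): opening from 0.0 (shut) to 1.0 (fully open).
Only numpy, scipy, OpenCV 4.12 (cv2) and the standard library are available. Lean on these libraries where they do the work, as an engineer would, in place of code of your own. Each camera call takes 0.05 s, during which the arm holds its last target. There are 200 camera calls.

## Working session

There is one attempt and no reset: what is moved stays moved. The work goes in short steps, each a Python script; the robot and the scene stay as the last script left them, time stands still between calls to the robot, and variables do not carry over. Pictures are saved under pics/ and viewed, about 8 in all and at most 12, crops included, and the job is handed in when it is done.

```bash
mkdir -p pics; ls; cat > h.py <<'E'
import numpy as np, cv2
from cell import bot
def snap(name,fn=None):
    im=bot.camera(name)
    if fn: cv2.imwrite('pics/'+fn,im[:,:,::-1])
    return im
def cam(name,T_tool=None):
    c=bot.calibration(name); K=np.array(c['mtx'])
    if 'extrinsics' in c: T=np.linalg.inv(np.array(c['extrinsics']))
    else: T=T_tool@np.array(c['hand_eye'])
    return K,c['k1'],T
def tool():
    from scipy.spatial.transform import Rotation as R
    q=bot.read_tool_rot(); T=np.eye(4); T[:3,:3]=R.from_quat([q[1],q[2],q[3],q[0]]).as_matrix(); T[:3,3]=bot.read_position(); return T
def ray(C,u,v):
    K,k1,T=C
    d=cv2.undistortPoints(np.array([[[u,v]]],float),K,np.array([k1,0,0,0.]))[0,0]
    return T[:3,3],T[:3,:3]@np.array([d[0],d[1],1])
def onz(C,u,v,z):
    o,d=ray(C,u,v); return o+d*(z-o[2])/d[2]
E
python3 - <<'E'
from h import *
a=snap('scene','a.png');b=snap('side','b.png')
cv2.imwrite('pics/ab.png',np.vstack([a,b])[:,:,::-1]) if 0 else None
for n in('scene','side'):
    C=cam(n);print(n,C[2][:3,3])
    for t,z in(('cup_rim',.06),('button_top',.063),('green_marker',.01),('red_marker',.01),('tile',.054),('turntable_base',0.003)):
        for d in bot.search_frame(n,t)[:2]:
            x,y,w,h=d['bbox'];print(t,d['bbox'],round(d['confidence'],2),onz(C,x+w/2,y+h/2,z).round(3))
print(bot.read_clock(),bot.read_tool_rot())
E
```

```text
pics
scene [ 1.35108144 -0.28405262  0.7401353 ]
cup_rim [203.8, 209.5, 84.6, 60.0] 0.57 [ 0.577 -0.083  0.06 ]
cup_rim [212.1, 213.1, 22.3, 14.3] 0.45 [ 0.483 -0.113  0.06 ]
button_top [210.2, 211.6, 20.5, 15.9] 0.67 [ 0.481 -0.12   0.063]
button_top [204.7, 211.5, 81.2, 56.5] 0.45 [ 0.58  -0.086  0.063]
green_marker [250.0, 208.6, 9.4, 9.1] 0.55 [ 0.422 -0.012  0.01 ]
tile [229.9, 224.3, 47.4, 32.8] 0.93 [ 0.581 -0.065  0.054]
turntable_base [181.6, 209.6, 152.5, 106.4] 0.72 [ 0.605 -0.066  0.003]
side [ 0.06964789 -0.8853746   0.69526642]
cup_rim [291.9, 214.7, 86.5, 65.2] 0.91 [ 0.538 -0.113  0.06 ]
button_top [297.4, 248.5, 31.6, 14.4] 0.87 [ 0.483 -0.123  0.063]
tile [315.2, 217.6, 51.5, 38.9] 0.93 [ 0.572 -0.078  0.054]
turntable_base [258.4, 207.8, 168.0, 102.6] 0.9 [ 0.573 -0.088  0.003]
turntable_base [291.4, 256.7, 39.6, 22.5] 0.52 [ 0.498 -0.087  0.003]
0.7 [ 0.56356438 -0.56355387 -0.42710865  0.42706022]
```

View images.

View pics/a.png

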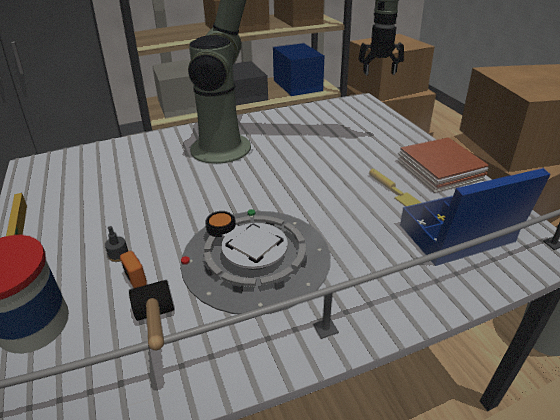

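View pics/b.png

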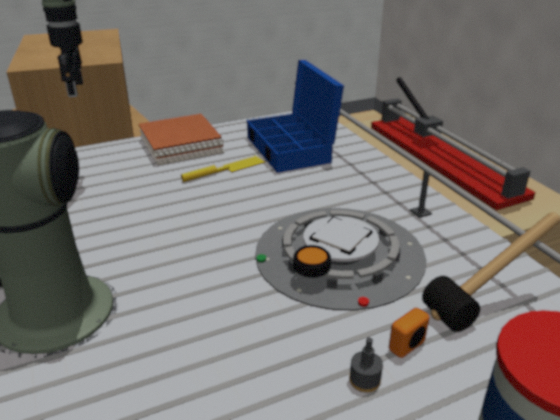

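```bash
python3 - <<'E'
from h import *
def cen(im,lo,hi,c,r=16):
    hsv=cv2.cvtColor(im,cv2.COLOR_RGB2HSV);m=cv2.inRange(hsv,lo,hi);k=np.zeros_like(m);cv2.circle(k,c,r,255,-1);m&=k
    M=cv2.moments(m,True);return M['m10']/M['m00'],M['m01']/M['m00'],M['m00']
P={'scene':dict(g=(251,212),r=(186,260),c=(220,223)),'side':dict(g=(262,258),r=(363,301),c=(312,257))}
for n in P:
    im=cv2.imread('pics/'+('a' if n=='scene' else 'b')+'.png')[:,:,::-1].copy();C=cam(n)
    for k,lo,hi,z in(('g',(45,80,40),(90,255,255),.010),('r',(0,120,60),(8,255,255),.010),('c',(5,120,60),(22,255,255),.063)):
        u,v,A=cen(im,lo,hi,P[n][k]);print(n,k,round(u,1),round(v,1),A,onz(C,u,v,z).round(4))
T=tool();print(T.round(3))
E
```

```text
scene g 251.0 212.3 37.0 [ 0.4144 -0.0199  0.01  ]
scene r 185.0 259.5 50.0 [ 0.5344 -0.2298  0.01  ]
scene c 219.5 219.4 248.0 [ 0.4802 -0.1221  0.063 ]
side g 260.8 257.6 62.0 [ 0.4138 -0.018   0.01  ]
side r 363.0 300.9 80.0 [ 0.5362 -0.2292  0.01  ]
side c 311.8 255.5 450.0 [ 0.4806 -0.1213  0.063 ]
[[ 0.27   0.    -0.963  0.149]
 [ 0.963  0.     0.27   0.53 ]
 [ 0.    -1.    -0.     0.231]
 [ 0.     0.     0.     1.   ]]
```

```bash
cat >> h.py <<'E'
from scipy.spatial.transform import Rotation as R
ctr=np.array([.580,-.0635]); phi0=np.arctan2(-.1208+.0635,.480-.580)
def pose(th,z,lead=0.0,sgn=1,rad=.115):
    """TCP pose for table angle th; lead = distance ahead of cup axis, clockwise"""
    a=phi0+th; r=np.array([np.cos(a),np.sin(a)]); t=np.array([r[1],-r[0]])
    p=ctr+rad*r+lead*t
    zz=sgn*np.array([t[0],t[1],0]); yy=np.array([0,0,-1.]); xx=np.cross(yy,zz)
    q=R.from_matrix(np.c_[xx,yy,zz]).as_quat()
    return [p[0],p[1],z],[q[3],q[0],q[1],q[2]]
E
python3 - <<'E'
from h import *
for s in(1,-1):
    for th in(0,-.8): print(s,th,bot.solve_ik(*pose(th,.06,0,s)))
s=1
bot.set_gripper(0.0)
p,q=pose(0,.18,0,s); bot.move_pose(p,q)
p,q=pose(0,.085,0,s); bot.move_linear(p,.1)
print(bot.read_clock(),bot.read_position(),bot.read_ft_force(),bot.read_gripper_width())
im=snap('side'); im2=snap('scene')
c=lambda i,x,y:cv2.resize(i[y:y+150,x:x+190],None,fx=2,fy=2)
cv2.imwrite('pics/c.png',np.hstack([c(im,230,150),c(im2,140,140)])[:,:,::-1])
E
```

```text
1 0 [-0.39538672  0.41864101 -0.55790614  0.59424917  0.          0.65507968]
1 -0.8 [-0.22459936  0.3823708  -0.62042969  0.56799583  0.          1.62586704]
-1 0 [-0.39538672  0.41864101 -0.55790614  0.59424917  0.         -2.48651297]
-1 -0.8 [-0.22459936  0.3823708  -0.62042969  0.56799583  0.         -1.51572561]
5.1583 [ 0.48070934 -0.12083147  0.08551752] [ 0.61823439 -0.90170303  0.26963058] -0.003057143152689493
```

View pics/c.png

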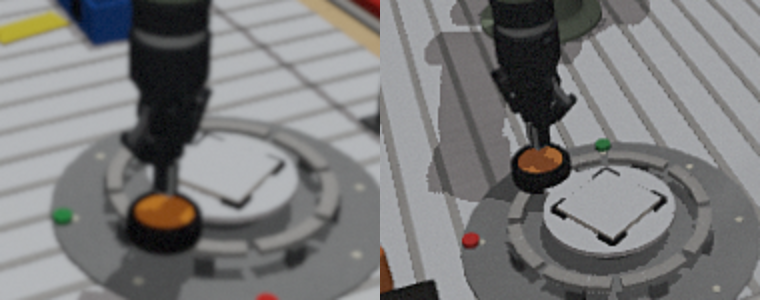

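The shut fingers stand over the button in both views, at (163,190) and (540,150), about centred, with green to the left in the side view. Next I press down and start the swing.

```bash
python3 - <<'E'
from h import *
def rep(s): print(s,round(bot.read_clock(),2),np.round(bot.read_position(),4),np.round(bot.read_ft_force(),1))
rep('above')
bot.move_linear(pose(0,.066)[0],.06); rep('at rim')
bot.move_linear(pose(0,.0525)[0],.03); bot.wait(.2); rep('pressed')
# take up the slack to the wall
for l in(.006,.011,.015): bot.move_linear(pose(0,.0525,l)[0],.03); rep(l)
for d in range(4,25,4):
    p,q=pose(-np.radians(d),.0525,.015); bot.move_linear(p,.03,rotation=q); rep(d)
im=snap('side'); im2=snap('scene')
c=lambda i,x,y:cv2.resize(i[y:y+150,x:x+190],None,fx=2,fy=2)
cv2.imwrite('pics/d.png',np.hstack([c(im,230,150),c(im2,140,140)])[:,:,::-1])
E
```

```text
above 5.26 [ 0.4808 -0.1209  0.0857] [-0.4  0.2  0.3]
at rim 5.72 [ 0.4797 -0.1205  0.0654] [-0.   0.9 -0.1]
pressed 6.53 [ 0.4808 -0.121   0.0529] [0.8 0.1 6. ]
0.006 6.88 [ 0.4778 -0.1154  0.0529] [0.1 0.4 5.7]
0.011 7.19 [ 0.4756 -0.1111  0.053 ] [1.1 1.9 6.1]
0.015 7.47 [ 0.474  -0.1077  0.0531] [1.5 0.8 6.7]
4 7.89 [ 0.4712 -0.0999  0.0531] [1.  0.7 4.3]
8 8.31 [ 0.4689 -0.0922  0.0531] [1.4 1.5 5.3]
12 8.72 [ 0.4672 -0.0843  0.0531] [1.6 1.2 5.6]
16 9.14 [ 0.466  -0.0763  0.0531] [0.1 1.7 4.8]
20 9.56 [ 0.4655 -0.0683  0.0531] [1.2 0.7 5.9]
24 9.97 [ 0.4655 -0.0602  0.0531] [0.9 0.6 5.4]
```

View pics/d.png

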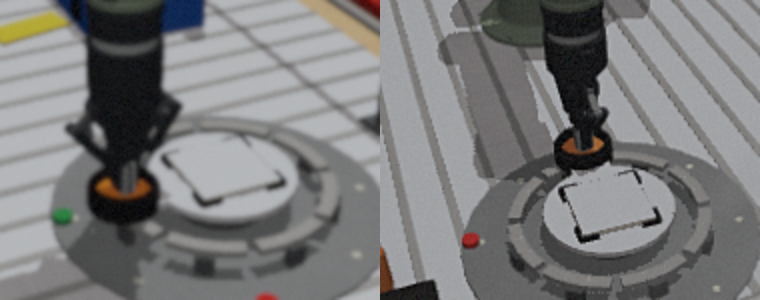

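The table has swung roughly 20° clockwise, with the fingers inside the cup. I'll let the button ride under the ring and push on slowly until it drops into the hole.

```bash
python3 - <<'E'
from h import *
def rep(s): print(s,round(bot.read_clock(),2),np.round(bot.read_position(),4),np.round(bot.read_ft_force(),1))
bot.move_linear(pose(-np.radians(24),.0585,.015)[0],.03); rep('eased')
d=24
while d<54:
    d+=2 if d<36 else 1
    p,q=pose(-np.radians(d),.0585,.015); 
    hit=bot.move_linear(p,.02,rotation=q,until_force=7)
    f=np.array(bot.read_ft_force()); rep((d,hit))
    if hit or f[2]>2.5 or np.hypot(f[0],f[1])>5: break
im=snap('side'); im2=snap('scene')
c=lambda i,x,y:cv2.resize(i[y:y+150,x:x+190],None,fx=2,fy=2)
cv2.imwrite('pics/e.png',np.hstack([c(im,230,150),c(im2,140,140)])[:,:,::-1])
E
```

```text
eased 10.43 [ 0.4633 -0.0601  0.0583] [-0.3  0.3 -0.3]
(26, False) 10.78 [ 0.4638 -0.0561  0.0582] [-0.2  0.6  0.4]
(28, False) 11.12 [ 0.4645 -0.0522  0.0584] [ 0.3 -0.3 -0.1]
(30, False) 11.47 [ 0.465  -0.0482  0.0585] [ 0.7 -0.1 -0.4]
(32, False) 11.82 [ 0.4656 -0.0442  0.0585] [-0.4 -1.1  0.2]
(34, False) 12.18 [ 0.4664 -0.0406  0.0585] [-0.9 -2.5 -0.4]
(36, False) 12.53 [ 0.4675 -0.0362  0.0585] [-0.5 -2.6  0.4]
(37, False) 12.78 [ 0.468  -0.034   0.0585] [-0.2 -1.2 -0. ]
(38, False) 13.03 [ 0.4685 -0.032   0.0585] [ 0.3 -1.4 -0.4]
(39, False) 13.28 [ 0.469  -0.0301  0.0585] [ 0.5 -2.   0.8]
(40, False) 13.53 [ 0.4696 -0.0282  0.0585] [ 0.8 -1.3 -1.1]
(41, False) 13.78 [ 0.4702 -0.0263  0.0585] [-0.2 -2.4 -0.6]
(42, False) 14.03 [ 0.4708 -0.0243  0.0585] [-0.  -1.1  0.3]
(43, False) 14.28 [ 0.4718 -0.0215  0.0587] [0.2 3.5 2.5]
```

View pics/e.png

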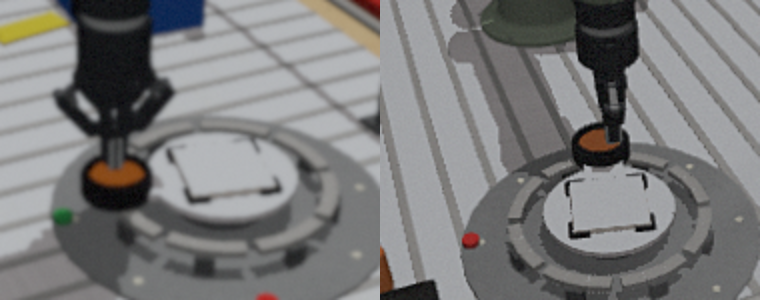

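The button now presses the fingers from below (+2.5 N), so it has probably sprung up. I'll test the lock with a small extra push.

```bash
python3 - <<'E'
from h import *
def rep(s): print(s,round(bot.read_clock(),2),np.round(bot.read_position(),4),np.round(bot.read_ft_force(),1))
bot.wait(.3); rep('rest')
d=43; hit=False
while d<48 and not hit:
    d+=1; p,q=pose(-np.radians(d),.0585,.015); hit=bot.move_linear(p,.02,rotation=q,until_force=8); rep((d,hit))
    if np.linalg.norm(bot.read_ft_force()[:2])>9: break
E
```

```text
rest 14.68 [ 0.4717 -0.0225  0.0586] [1.2 2.8 4. ]
(44, False) 14.93 [ 0.4721 -0.0213  0.0585] [-0.6 -1.   3.8]
(45, False) 15.18 [ 0.473  -0.0192  0.0585] [ 0.4 -0.5  4.1]
(46, False) 15.43 [ 0.4739 -0.0171  0.0586] [ 0.3 -1.2  4.2]
(47, False) 15.68 [ 0.4745 -0.0154  0.0584] [-0.1 -2.1  2.9]
(48, False) 15.93 [ 0.475  -0.0138  0.0584] [-0.9 -3.4  3.5]
```

A z force of about 4 N matches the spring at 4.5 mm, so the pin is in the hole. I'll back off the wall, lift and check.

```bash
python3 - <<'E'
from h import *
def rep(s): print(s,round(bot.read_clock(),2),np.round(bot.read_position(),4),np.round(bot.read_ft_force(),1))
p,q=pose(-np.radians(46),.0585,.008); bot.move_linear(p,.03); rep('off wall')
p[2]=.10; bot.move_linear(p,.06); p[2]=.2; bot.move_linear(p,.15)
bot.move_pose([.25,.25,.25],q); rep('clear')
im=snap('side'); im2=snap('scene')
for n in('side','scene'):
    C=cam(n)
    for d in bot.search_frame(n,'button_top')[:1]:
        x,y,w,h=d['bbox']; P=onz(C,x+w/2,y+h/2,.063); v=P[:2]-ctr
        print(n,P.round(4),'r',np.linalg.norm(v).round(4),'table deg',((np.degrees(np.arctan2(v[1],v[0])-phi0)+180)%360-180).round(1))
c=lambda i,x,y:cv2.resize(i[y:y+150,x:x+190],None,fx=2,fy=2)
cv2.imwrite('pics/f.png',np.hstack([c(im,230,150),c(im2,140,140)])[:,:,::-1])
E
```

```text
off wall 16.44 [ 0.4716 -0.0237  0.0585] [-0.4  0.9  2.3]
clear 19.43 [0.2506 0.2498 0.2498] [ 0.  -1.1 -0.8]
side [ 0.469  -0.0357  0.063 ] r 0.1144 table deg -43.9
scene [ 0.4641 -0.028   0.063 ] r 0.1212 table deg -46.8
```

View pics/f.png

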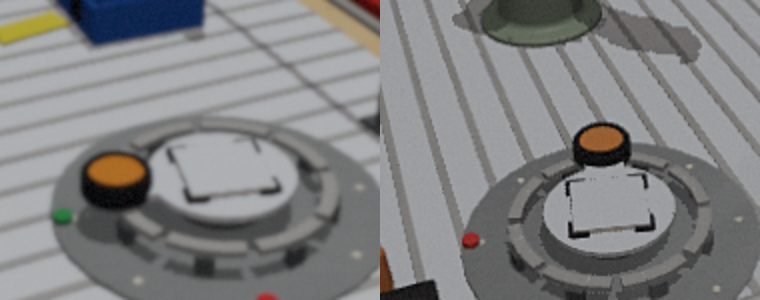

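The cup sits beside the green marker, the button is up near the rim, the tile is in its nest, and the arm is clear.

```bash
python3 -c "
from cell import bot
bot.close_job()"
```

```text
the job is handed in; nothing more can be done
```

The table now stands one hole towards the green marker with the button up, and I have handed the job in. The hand-in gave no verdict.

**What I did:** I pressed the button about 10 mm with shut fingers inside the cup, at about 6 N. I then pushed the inside of the cup wall round by about 20°. After that I eased the button so it rode under the ring, and pushed slowly until it sprang up in the green-side hole. Finally I backed off, lifted straight up and moved the arm clear at about 19.4 s.

**Last checks:**
- **Table angle:** the two cameras gave −43.9° and −46.8°, against −45° wanted. They disagree by 3°, which is about the detector's error. The scene camera also put the cup 6 mm too far from the turning axis.
- **Lock:** at the hole the button pushed back with about 4 N, which matches its spring at 4.5 mm pressed, so the pin was in the hole. A small extra push met only about 3.4 N of side force, so it did not firmly test the lock.
- **Last picture:** the button is up, the cup is beside the green marker, and the tile lies in its nest. I saw no contact with any tool, though I did not measure the tools again.

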